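# Fit an electrode and set the gland nut of a lab cell

### The job

Take the rod electrode with the plain round head from the rack and lower it, end down, through the knurled gland nut into the neck of the glass cell until its head sits fully home, and let go of it. Then screw the nut clockwise (seen from above) until it bottoms out, back it off a quarter turn, and finish still gripping the nut there: do not let go of it. Leave the electrode home and everything else where it stands.

Things in the scene. Friction and masses are not known exactly. Their poses are not given: they have to be found in the camera images.
- electrode: the electrode to fit: straight dark graphite rod, 8 mm in diameter, 70 mm long below its plain ROUND black head, 16 mm in diameter and 24 mm tall (a 3 mm brass pin on top). 25 to 50 g. Origin on the axis at the underside of the head, z up towards the head. At the start it stands upright in one of the rack's three holes, the head's underside resting on the rack's top, 80 mm above the table
- rack: fixed white block, 60 (its x) x 160 (its y) x 80 mm tall, origin at the centre of its underside, z up; three vertical holes of 11 mm in a row along its y axis at y = -50, 0 and +50 mm; one rod stands in each, in any order. Its place and yaw vary.
- cell_mouth (a point): centre of the open mouth of the cell's white threaded neck, 154 mm above the table: a vertical hole 11 mm in diameter, neck 20 mm outside, rising through the middle of the nut. The electrode's shank goes down it, clear for its whole length, and the head's underside comes to rest on the neck's rim (home: electrode origin at this point)
- cell: fixed glass cell (tube 48 mm across) on an ivory board 120 x 100 mm on rubber feet, closed by a black rubber stopper (52 mm across, top 112 mm above the table) from which the threaded neck rises; a white stop flange 29 mm across on the neck, top at 126 mm. Origin on the axis of the neck at table height, z up. Its place and yaw vary; it may be left or right of the robot
- nut: black knurled round gland nut, 40 mm in diameter, 24 mm tall, already started on the threaded neck. Origin on its axis at its underside: 126 mm above the table when bottomed out, higher when unscrewed (6 mm per full turn). Its x axis is a short white line on its top; bottomed out, the line points along the cell's +x. Sides free to grip; only neck and flange within 14 mm below it
- nut_center (a point): middle of the nut, on its axis, 12 mm above its underside: a good height for the grip. With the electrode home, its head reaches 28 mm above the bottomed nut's top (40 mm above this point), the pin 3 mm more.
- nut_turn (a joint): turn of the nut in rad: 0 = bottomed out on the hard stop, growing counter-clockwise seen from above (unscrewing), up to 3.3; starts between 1.2 and 2.6. The thread drags with about 0.12 N m and the nut stays where it is left; at 0 the torque rises sharply and the grip slips if forced
- rod_square: loose bystander: steel rod like the electrode (8 mm shank, 70 mm long) but with a SQUARE black head 18 x 18 x 24 mm; stands in the rack; origin at the underside of the head
- rod_disc: loose bystander: dark rod like the electrode (8 mm shank, 70 mm long) but with a flat disc head 24 mm across, 9 mm thick; stands in the rack; origin at the underside of the head
- vial: loose bystander: glass vial 28 mm across, 50 mm tall; origin at its underside
- beaker: loose bystander: open glass beaker 60 mm across, 75 mm tall; origin at its underside
- weight: loose bystander: brass knob weight 28 mm across, 36 mm tall; origin at its underside
- driver: loose bystander: screwdriver about 160 mm long, lying; origin near its middle, on the table
- reagent: loose bystander: amber bottle 52 mm across, 110 mm tall; origin at its underside
- clip: loose bystander: steel crocodile clip about 65 mm long, 13 mm high, lying; origin near its middle, on the table

How it is judged:
On the way, in this order (a step that is already met when the one before it is completed fails the run):
1. the electrode is fully home in the neck of the cell and let go (z of electrode in the frame of cell_mouth between -0.003 and 0.003 m and horizontal distance between electrode and cell_mouth below 0.004 m and angle between electrode's own z axis and vertical below 0.1 rad and contact force between the fingers and electrode below 0.3 N), for 0.2 s.
2. the nut is bottomed out with the electrode home (z of electrode in the frame of cell_mouth between -0.003 and 0.003 m and horizontal distance between electrode and cell_mouth below 0.004 m and angle between electrode's own z axis and vertical below 0.1 rad and value of joint nut_turn below 0.08 rad), for 0.2 s.
At the end, for the whole second after the job is handed in: The electrode is home (head within 3 mm of the neck's rim, within 4 mm of its axis, upright); the nut stands still a quarter turn (1.57 rad, give or take 0.27) back from its stop, and the fingers still grip it (contact force over 5 N); the bystanders are within 30 mm of where they stood (z of electrode in the frame of cell_mouth between -0.003 and 0.003 m and horizontal distance between electrode and cell_mouth below 0.004 m and angle between electrode's own z axis and vertical below 0.1 rad and value of joint nut_turn between 1.3008 and 1.8408 rad and velocity of joint nut_turn between -0.1 and 0.1 rad/s and contact force between the fingers and nut above 5 N and distance of each of rod_square, rod_disc, vial, beaker, weight, driver, reagent, clip from where it was at the start of the episode below 0.03 m); the arm keeps its last pose, push and grip.
It fails at once if another rod or a loose thing on the bench is moved more than 30 mm (distance of any of rod_square, rod_disc, vial, beaker, weight, driver, reagent, clip from where it was at the start of the episode above 0.03 m).
It also fails if it takes over 72 s, if anything falls off the work surface, if the arm or the gripper's body presses on something with over 40 N, if the wrist force passes 120 N, or if a joint passes its speed limit or range.

### The arm

A 7-joint arm with a two-finger parallel gripper is mounted at the origin on the work surface. World frame = base frame: x ahead of the robot, y to its left, z up, the work surface at z = 0. Lengths are in m, angles in rad, forces in N, time in s.
With the tool pointing down it reaches from about 0.425 to 0.925 m from the base axis. Payload 6.8 kg.
Tool frame: the origin (TCP) lies on the front face of the gripper's body, between the roots of the fingers; the fingertips stand 73 mm ahead of it and the grasp point (between the pads) lies 54 mm ahead of it (env.nose_length is the distance from the TCP to the fingertips, in m); z points along the fingers, y is the line along which they close (so a half turn about z gives the same grasp; the last joint's range is limited). The gripper opens to 85 mm and grips with 20 to 120 N. Pads are 22 mm wide; open, the fingers measure 114 mm over their backs; the gripper's body (76 mm by 85 mm) begins 54 mm behind the grasp point. The pads swing forward as they close: fully open they stand 13 mm farther back than shut.
Start: joints at [1.114, 0.477, 0.022, 1.555, -0.011, 1.109, -0.083], TCP at [0.231, -0.634, 0.304] pointing down, gripper open.
Joint ranges: [-2.96, 2.96], [-0.34, 2.1], [-1.41, 1.46], [0.24, 2.44], [-1.37, 4.51], [0.17, 1.92], [-2.96, 2.96]. Speed limits (rad/s): [2.39, 2.39, 3.14, 3.14, 3.14, 3.14, 3.14].

### API

Orientations are given as a unit quaternion [w, x, y, z].
In Python, from cell import env, kin, camera, calibration, job gives the robot as it stands. The module is installed in compiled form; this text tells all that it offers. Calls block until the motion is done:
- env.reach(position, orientation): joint-space move of the TCP to a pose.
- env.movel(position, velocity=0.15, rot=None, stop_force=None): straight line of the TCP; rot=None keeps the orientation; velocity is the mean speed in m/s. With stop_force (N) it stops when the force on the tool has changed by that much, and returns True; else False.
- env.goto_joints(angles): joint-space move.
- env.grip(opening, f_grip=None): finger opening in m; f_grip is the grip in N (None keeps the last); returns when the fingers have stopped.
- env.dwell(seconds).
- kin.inverse_kinematics(position, orientation): joint angles nearest the present ones, or None.
- env.get_state(): the state.
- camera(name): name is "scene" or "top"; returns (picture, depth): 384x512x3 uint8, blue, green, red; 384x512 float32, m along the optical axis (not along the pixel's ray), 0 where there is no reading.
- calibration(name): a dict with "fx", "fy", "cx", "cy" (pixels), "rvec" (rotation vector, rad) and "tvec" (3), from world to camera coordinates, as OpenCV has them. Camera axes: x right, y down, z forward; pixel columns grow to the right and rows downward; lengths in m; the calibration is good to about 2 mm. A picture is of the moment at which its call begins. calibration takes no time and is no camera call.
A pose or a line that the arm cannot do raises env.PlanningError and nothing moves.
- job.job_done(): hands the job in; it is judged then, once.
The state is a dict: "time": time; "qpos": joint angles; "joint_velocities": joint speeds; "joint_torque": joint torques, N m; "tcp_pos": TCP position; "orientation": TCP orientation; "force": force on the tool from outside, world axes, zero at the start; "torque": the same for the moment, N m; "opening": finger opening in m; "gripper_force": force on a finger pad.
Only numpy, scipy, OpenCV 4.12 (cv2) and the standard library are available. Lean on these libraries where they do the work, as an engineer would, in place of code of your own. Each camera call takes 0.05 s, during which the arm holds its last target. There are 200 camera calls.

## Working session

There is one attempt and no reset: what is moved stays moved. The work goes in short steps, each a Python script; the robot and the scene stay as the last script left them, time stands still between calls to the robot, and variables do not carry over. Pictures are saved under pics/ and viewed, at most 10 in all, crops included, and the job is handed in when it is done.

```bash
mkdir -p pics; cat > h.py <<'E'
import numpy as np, cv2
from cell import env, kin, camera, calibration, job
def cal(n):
    c=calibration(n);R=cv2.Rodrigues(np.array(c['rvec'],float))[0];t=np.array(c['tvec'],float).ravel()
    return c,R,t
def ray(n,u,v,z):
    c,R,t=cal(n);d=R.T@np.array([(u-c['cx'])/c['fx'],(v-c['cy'])/c['fy'],1]);o=-R.T@t
    return o+d*(z-o[2])/d[2]
def cloud(n,D):
    c,R,t=cal(n);v,u=np.mgrid[:D.shape[0],:D.shape[1]]
    P=np.stack([(u-c['cx'])/c['fx']*D,(v-c['cy'])/c['fy']*D,D],-1)
    P=(P-t)@R; P[D==0]=np.nan
    return P
def proj(n,p):
    c,R,t=cal(n);q=R@np.array(p)+t
    return c['fx']*q[0]/q[2]+c['cx'],c['fy']*q[1]/q[2]+c['cy']
E
python3 - <<'E'
from h import *
for n in ('scene','top'):
    im,D=camera(n); np.savez('pics/%s0.npz'%n,im=im,D=D)
    cv2.imwrite('pics/%s0.png'%n,cv2.resize(im,(800,600),interpolation=cv2.INTER_CUBIC))
    c,R,t=cal(n); print(n,c['fx'],-R.T@t, R[2])
print(env.get_state()['time'],env.nose_length,env.get_state()['orientation'],env.get_state()['force'])
E
```

```text
scene 495.4220558457317 [ 1.06606631 -0.60507972  1.08072778] [-0.41461527  0.49037013 -0.76657114]
top 360.95378457075583 [0.46296338 0.00946218 1.32027984] [ 7.40323893e-02 -1.06724765e-04 -9.97255832e-01]
0.1 0.0726 [-7.76945317e-04  9.84831364e-01  1.73512382e-01 -1.82149375e-04] [ 0.08688547 -0.36180352 -0.74705248]
```

View pics/scene0.png

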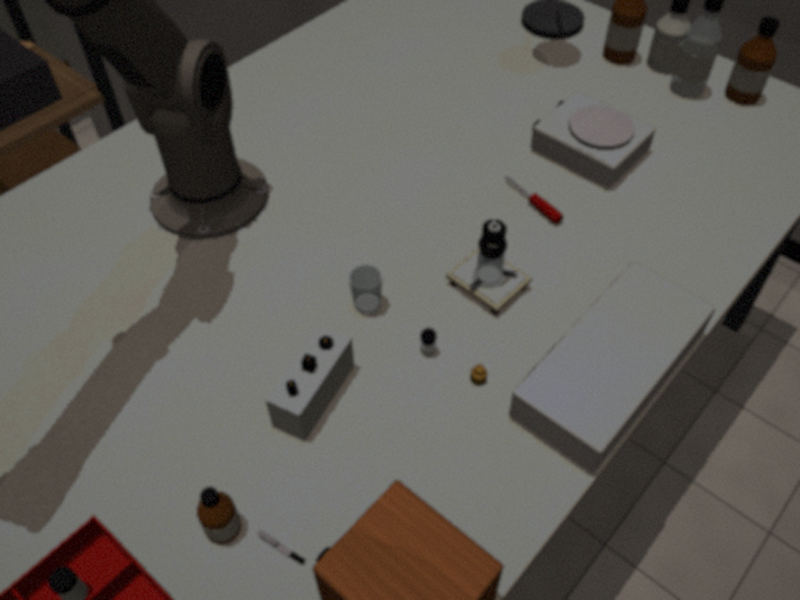

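View pics/top0.png

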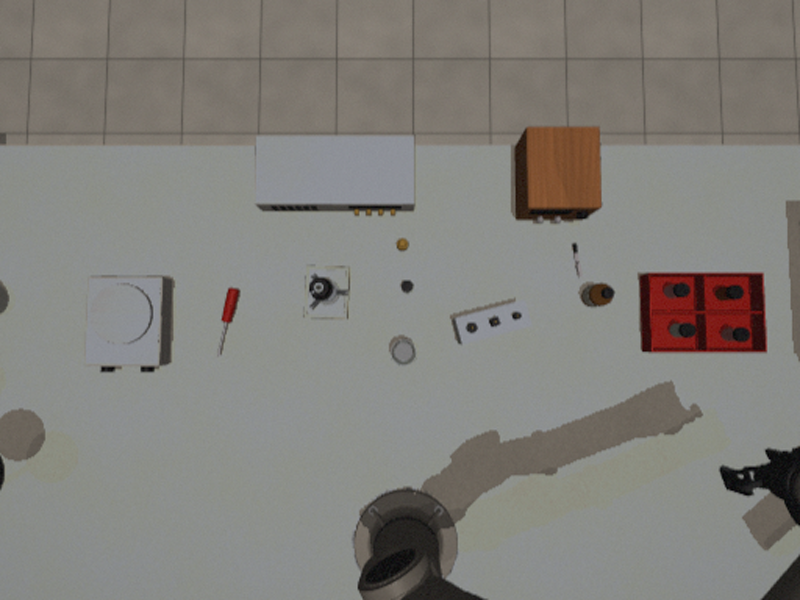

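The scene view shows the rack (heads at about 292,387; 309,362; 326,342), the cell (492,240) and the bystanders. The top view has the heads at (472,327), (494,321) and (517,315), and the nut at (320,288). I'll zoom in on both.

```bash
python3 - <<'E'
from h import *
S=np.load('pics/scene0.npz');T=np.load('pics/top0.npz')
def crop(im,u,v,w=24): 
    return cv2.resize(im[v-w:v+w,u-w:u+w],(400,300),interpolation=cv2.INTER_CUBIC)
f=0.64
si,ti=S['im'],T['im']
def br(i): return np.clip(i.astype(float)*1.8,0,255).astype(np.uint8)
a=np.vstack([np.hstack([crop(si,198,232,32),crop(si,314,155)]),np.hstack([crop(ti,316,205,24),crop(ti,207,186)])])
cv2.imwrite('pics/z0.png',br(a))
for n,A,pts in(('scene',S,[(187,248),(198,232),(208,219),(315,146),(315,155)]),('top',T,[(302,209),(316,206),(331,202),(205,184)])):
    P=cloud(n,A['D'])
    for u,v in pts: print(n,u,v,P[v-2:v+3:2,u-3:u+4:3].reshape(-1,3)[[1,4,7]].round(3).tolist())
# high points near rack
for n,A in(('scene',S),('top',T)):
    P=cloud(n,A['D']);m=A['im'].max(-1)<70
    for z in (0.084,0.1):
      k=m&(P[...,2]>z)&(P[...,2]<.2)&(P[...,0]>.4)
      N,L,st,c=cv2.connectedComponentsWithStats(k.astype(np.uint8))
      for i in range(1,N):
        if st[i,4]>8: print(n,z,st[i],np.nanmedian(P[L==i],0).round(3),np.nanmax(P[L==i][:,2]).round(3))
E
```

```text
scene 187 248 [[0.514, -0.24, 0.104], [0.516, -0.243, 0.101], [0.518, -0.245, 0.097]]
scene 198 232 [[0.5, -0.191, 0.104], [0.505, -0.195, 0.104], [0.504, -0.196, 0.096]]
scene 208 219 [[0.483, -0.142, 0.09], [0.487, -0.146, 0.089], [0.49, -0.149, 0.087]]
scene 315 146 [[0.562, 0.185, 0.15], [0.569, 0.174, 0.156], [0.573, 0.17, 0.154]]
scene 315 155 [[0.578, 0.165, 0.143], [0.577, 0.167, 0.133], [0.574, 0.173, 0.119]]
top 302 209 [[0.493, -0.146, 0.087], [0.486, -0.146, 0.091], [0.479, -0.146, 0.086]]
top 316 206 [[0.502, -0.191, 0.107], [0.496, -0.192, 0.101], [0.489, -0.191, 0.104]]
top 331 202 [[0.516, -0.243, 0.102], [0.509, -0.243, 0.102], [0.503, -0.247, 0.082]]
top 205 184 [[0.572, 0.176, 0.151], [0.565, 0.176, 0.154], [0.559, 0.177, 0.147]]
scene 0.084 [428   0  14  13 132] [0.467 1.008 0.155] 0.178
scene 0.084 [419   7  44  37 740] [0.557 0.949 0.13 ] 0.2
scene 0.084 [471  10  28  39 674] [0.666 1.01  0.13 ] 0.196
scene 0.084 [306 141  18  28 371] [0.576 0.17  0.115] 0.159
scene 0.084 [204 215   9   9  59] [ 0.487 -0.146  0.089] 0.094
scene 0.084 [193 227  10  11  79] [ 0.50
[... 945 characters left out ...]
4  83  47  57 271] [ 0.756 -0.262  0.103] 0.131
top 0.084 [198 178  15  14 133] [0.565 0.173 0.15 ] 0.158
top 0.084 [382 183  11   9  64] [ 0.56  -0.433  0.108] 0.115
top 0.084 [328 200   5   4  17] [ 0.51  -0.239  0.104] 0.108
top 0.084 [313 203   7   6  25] [ 0.499 -0.191  0.103] 0.111
top 0.084 [299 207   6   6  28] [ 0.486 -0.143  0.09 ] 0.096
top 0.1 [335  83  34  53 136] [ 0.789 -0.261  0.112] 0.131
top 0.1 [370 133  11   6  27] [ 0.739 -0.39   0.104] 0.121
top 0.1 [198 178  15  14 132] [0.565 0.173 0.15 ] 0.158
top 0.1 [385 184   8   7  44] [ 0.56  -0.435  0.11 ] 0.115
top 0.1 [329 200   4   4  13] [ 0.512 -0.239  0.105] 0.108
top 0.1 [314 203   6   6  22] [ 0.499 -0.192  0.103] 0.111
```

View pics/z0.png

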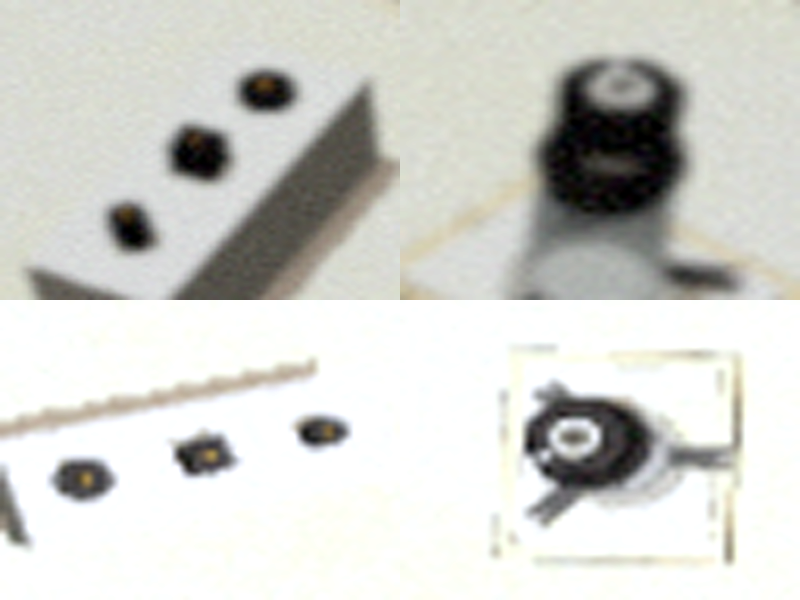

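The crops settle it. In the rack, the -y end rod (scene crop 130,225; top crop 322,432) is the small round head, the middle one is square and the +y end is the disc. The nut's white line points to the lower left in the top view (about 545,455 in the crop), so nut_turn is about 2.2. Next I'll measure the positions more exactly.

```bash
cat >> h.py <<'E'
from scipy.optimize import least_squares
def tri(us,ut):   # 3D point from scene pixel and top pixel
    f=lambda p: np.r_[np.array(proj('scene',p))-us,np.array(proj('top',p))-ut]
    r=least_squares(f,[.55,0,.12]); return r.x,np.abs(r.fun).max()
def blob(im,box,bright,thr):
    u0,v0,u1,v1=box; g=im[v0:v1,u0:u1].astype(float).mean(-1)
    w=(g>thr) if bright else (g<thr)
    N,L,st,c=cv2.connectedComponentsWithStats(w.astype(np.uint8),connectivity=4); return [(c[i]+[u0,v0],st[i]+[u0,v0,0,0,0]) for i in range(1,N) if st[i,4]>3]
def quat(a): return np.array([0,np.cos(a/2),np.sin(a/2),0])
E
python3 - <<'E'
from h import *
S=np.load('pics/scene0.npz')['im'];T=np.load('pics/top0.npz')['im']
print('heads')
bs=[max(blob(S,b,False,75),key=lambda x:x[1][4]) for b in ((179,238,195,256),(190,224,206,241),(201,211,216,226))]
bt=[max(blob(T,b,False,85),key=lambda x:x[1][4]) for b in ((324,196,338,209),(309,198,324,213),(295,202,309,216))]
for s,t,z in zip(bs,bt,(.092,.092,.0845)):
    print(s[0].round(2),s[1],t[0].round(2),t[1],tri(s[0],t[0]),ray('scene',*s[0],z).round(4),ray('top',*t[0],z).round(4))
print('neck')
for n,im,b in(('scene',S,(308,138,324,154)),('top',T,(197,177,214,194))):
    for thr in (75,95): 
        for c,s in blob(im,b,True,thr): print(n,thr,c.round(2),s,ray(n,*c,.154).round(4))
    print(im[b[1]:b[3],b[0]:b[2]].mean(-1).astype(int))
print([proj('scene',(.567,.174,.154)),proj('top',(.567,.174,.154))])
# board
P=np.load('pics/top0.npz')['D'];P=cloud('top',P)
m=((P[...,2]>.008)&(P[...,2]<.05)&(abs(P[...,0]-.56)<.1)&(abs(P[...,1]-.17)<.1)).astype(np.uint8)
c=max(cv2.findContours(m,0,1)[0],key=cv2.contourArea); print(cv2.minAreaRect(c),cv2.contourArea(c))
E
```

```text
heads
[186.42 248.21] [183 243   8  11  62] [330.14 201.52] [328 200   6   4  21] (array([ 0.51138492, -0.24126923,  0.09340644]), np.float64(0.0556554122353532)) [ 0.5107 -0.2407  0.092 ] [ 0.5113 -0.2417  0.092 ]
[197.46 232.47] [193 227  10  12  96] [316.  205.5] [313 203   7   6  34] (array([ 0.49814761, -0.19282367,  0.09279169]), np.float64(0.1489979051567616)) [ 0.498  -0.1923  0.092 ] [ 0.4977 -0.1935  0.092 ]
[208.   219.12] [204 215   9   9  67] [301.42 209.26] [299 207   6   6  31] (array([ 0.48507695, -0.14446841,  0.08562785]), np.float64(0.02737694878584307)) [ 0.4845 -0.1439  0.0845] [ 0.485  -0.1447  0.0845]
neck
scene 75 [315.09 141.42] [308 138  16  12  97] [0.5582 0.1895 0.154 ]
scene 95 [315.35 139.23] [308 138  16   6  48] [0.5537 0.1966 0.154 ]
[[119 120 119 117 120 116 117 120 120 117 118 119 119 116 120 121]
 [120 121 119 116 114 111 109 113 115 112 109 112 115 121 119 118]
 [119 116 113 104  91  85  84  93  97  89  85  90 100 110 118 119]
 [116 108  93  78  60  53  63  84  87  72  55  60  73  91 108 116]
 [112  92  67  46  41  55  74  90  92  76  64  50  45  
[... 1908 characters left out ...]
33  40  27  12  30  38  97]
 [129 121  82 101  45  54  74  68  31  36  41  32  10  23  29  56 109]
 [131 140  83  40  41  34  30  38  36  37  36  17  17  27  41  93 114]
 [132 141 121  25  30  34  25  23  29  26  25  17  22  32  76 113 113]
 [138 144 140  90  47  25  18  20  13  23  25  24  36  73 108 117 108]
 [145 144 144 130 100  34  33  29  26  30  36  60  64 107 115 102 109]
 [145 145 142 128  90  57  55  57  70  71  85  92  95 106 109 105 117]
 [145 146 138  92  60  63  62  82 111 110 112 111 113 115 116 119 114]]
[(np.float64(314.1970202897104), np.float64(146.14975747273715)), (np.float64(205.62606334136413), np.float64(183.46013911717617))]
((209.0, 186.5), (33.0, 28.0), 90.0) 872.0
```

```bash
python3 - <<'E'
from h import *
S=np.load('pics/scene0.npz')['im'].mean(-1);T=np.load('pics/top0.npz')['im'].mean(-1)
v,u=np.mgrid[:384,:512]
def ellipse(g,c0,r,thr):  # radial edge points outward from inside white ring
    pts=[]
    for a in np.linspace(0,2*np.pi,24,endpoint=False):
        d=np.arange(0,r,.1); p=cv2.remap(g.astype(np.float32),(c0[0]+d*np.cos(a)).astype(np.float32)[None],(c0[1]+d*np.sin(a)).astype(np.float32)[None],cv2.INTER_LINEAR)[0]
        k=p.argmax(); j=np.where(p[k:]<thr)[0]
        if len(j): pts.append((c0[0]+d[k+j[0]]*np.cos(a),c0[1]+d[k+j[0]]*np.sin(a)))
    return cv2.fitEllipse(np.array(pts,np.float32)),len(pts)
es=ellipse(S,(316,144.6),5.2,65);et=ellipse(T,(203.4,183.5),4.6,80)
print(es,et)
cs,ct=np.array(es[0][0]),np.array(et[0][0])
print(tri(cs,ct),ray('scene',*cs,.154),ray('top',*ct,.154),tri(np.array([316,144.6]),np.array([203.45,183.6])))
# nut top outer rim silhouette in top view: extent
E
```

```text
(((315.9671630859375, 144.4234161376953), (6.325493335723877, 7.578223705291748), 107.49017333984375), 20) (((203.41717529296875, 183.53085327148438), (6.3068156242370605, 6.685559272766113), 41.26982116699219), 24)
(array([0.56694872, 0.18127236, 0.15481575]), np.float64(0.08561487673392776)) [0.56665664 0.18214284 0.154     ] [0.56676216 0.18116165 0.154     ] (array([0.56691645, 0.18138809, 0.1540329 ]), np.float64(0.12617098269606686))
```

```bash
python3 - <<'E'
from h import *
for nm,p in(('rack',(.5112,-.2412,.25)),('cell',(.5667,.1816,.2))):
  for a in np.arange(-3.2,3.3,.4):
    q=kin.inverse_kinematics(np.array(p),quat(a)); print(nm,round(a,2),None if q is None else np.round(q,2))
a=-1.316
env.grip(0.045,40)
env.reach(np.array([.5112,-.2412,.25]),quat(a))
env.movel(np.array([.5112,-.2412,.157]),velocity=.1,stop_force=8)
s=env.get_state(); print(s['time'],s['tcp_pos'],s['qpos'],s['force'])
for n in('scene','top'):
    im,_=camera(n); np.save('pics/%s1.npy'%n,im)
c=np.load('pics/scene1.npy')[190:270,150:245];t=np.load('pics/top1.npy')[165:245,270:365]
cv2.imwrite('pics/z1.png',np.clip(1.6*cv2.resize(np.hstack([c,t]),(800,330),interpolation=cv2.INTER_CUBIC).astype(float),0,255).astype(np.uint8))
E
```

```text
rack -3.2 [ 0.84  0.43 -0.66  1.84  0.32  0.97  1.57]
rack -2.8 [ 0.9   0.45 -0.73  1.84  0.36  0.99  1.93]
rack -2.4 [ 1.18  0.65 -1.18  1.82  0.66  1.14  2.08]
rack -2.0 [-0.52  0.72  1.28  1.93 -0.78  1.11 -2.49]
rack -1.6 [ 0.16  0.36  0.21  1.89 -0.1   0.9  -2.75]
rack -1.2 [ 0.23  0.36  0.13  1.88 -0.06  0.91 -2.39]
rack -0.8 [ 0.29  0.36  0.05  1.88 -0.02  0.91 -2.02]
rack -0.4 [ 0.35  0.36 -0.03  1.87  0.01  0.91 -1.65]
rack -0.0 [ 0.42  0.36 -0.11  1.87  0.05  0.91 -1.28]
rack 0.4 [ 0.47  0.36 -0.17  1.87  0.08  0.92 -0.91]
rack 0.8 [ 0.53  0.37 -0.25  1.86  0.11  0.92 -0.54]
rack 1.2 [ 0.6   0.38 -0.33  1.86  0.15  0.93 -0.18]
rack 1.6 [ 0.66  0.39 -0.42  1.85  0.19  0.94  0.19]
rack 2.0 [ 0.72  0.4  -0.49  1.85  0.23  0.95  0.56]
rack 2.4 [ 0.75  0.41 -0.53  1.85  0.25  0.95  0.94]
rack 2.8 [ 0.8   0.42 -0.6   1.84  0.29  0.96  1.31]
rack 3.2 [ 0.86  0.44 -0.68  1.84  0.33  0.98  1.67]
cell -3.2 [ 0.27  0.66 -0.96  1.8   0.63  1.02  0.58]
cell -2.8 [ 0.3   0.68 -1.    1.8   0.66  1.04  0.96]
cell -2.4 [ 0.4   0.79 -1.19  1.79  0.81  1.15  1.25]
cell -2.0 [ 0.4   0.79 -1.19
[... 188 characters left out ...]
cell -0.4 [-0.05  0.51 -0.48  1.82  0.3   0.89 -2.64]
cell -0.0 [-0.    0.52 -0.55  1.82  0.34  0.9  -2.27]
cell 0.4 [ 0.08  0.55 -0.67  1.81  0.42  0.93 -1.94]
cell 0.8 [ 0.18  0.6  -0.81  1.8   0.52  0.97 -1.62]
cell 1.2 [ 0.22  0.62 -0.88  1.8   0.57  0.99 -1.26]
cell 1.6 [ 0.23  0.63 -0.89  1.8   0.57  0.99 -0.86]
cell 2.0 [ 0.2   0.61 -0.85  1.8   0.54  0.98 -0.44]
cell 2.4 [ 0.23  0.63 -0.88  1.8   0.57  0.99 -0.06]
cell 2.8 [ 0.26  0.64 -0.93  1.8   0.6   1.01  0.32]
cell 3.2 [ 0.28  0.66 -0.97  1.8   0.63  1.03  0.69]
3.725 [ 0.51159234 -0.24141656  0.15758876] [ 0.22764642  0.48341679  0.13181028  1.94860389 -0.09342054  0.71413448
 -2.47180465] [ 0.1781518   0.24982335 -0.99729876]
```

View pics/z1.png

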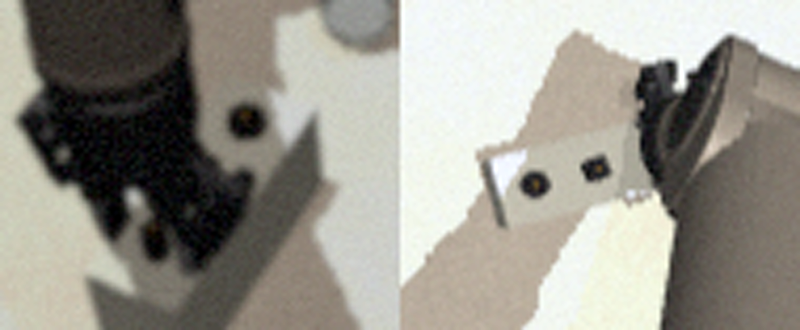

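The head stands between the fingers (scene crop 155,235), clear of its neighbours. I'll grip it, lift it and carry it above the neck.

```bash
python3 - <<'E'
from h import *
env.grip(0.0,40)
s=env.get_state(); print(s['opening'],s['gripper_force'],s['force'])
p=s['tcp_pos'];env.movel(np.array([.5112,-.2412,.35]),velocity=.15)
s=env.get_state(); print(s['opening'],s['force'],s['time'])
env.reach(np.array([.5667,.1816,.33]),quat(.6))
env.movel(np.array([.5667,.1816,.316]),velocity=.05)
s=env.get_state(); print(s['time'],s['tcp_pos'],s['opening'],s['gripper_force'],s['force'])
for n in('scene','top'):
    im,D=camera(n); np.save('pics/%s2.npy'%n,im);np.save('pics/%s2d.npy'%n,D)
c=np.load('pics/scene2.npy')[75:175,260:380];t=np.load('pics/top2.npy')[135:235,150:270]
cv2.imwrite('pics/z2.png',np.clip(1.6*cv2.resize(np.hstack([c,t]),(800,333),interpolation=cv2.INTER_CUBIC).astype(float),0,255).astype(np.uint8))
E
```

```text
0.014325497297006102 38.949326276779175 [-1.08709616  1.25225343  4.87571004]
0.014303995557955878 [ 0.23430053  0.33730699 -1.13284965] 5.6333
7.6417 [0.56656044 0.18128357 0.31545918] 0.014433546965794205 38.96176993846893 [ 0.15546177 -0.15748454  0.13088036]
```

View pics/z2.png

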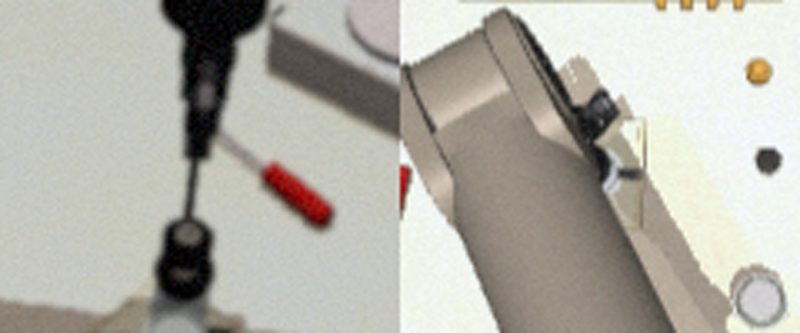

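The rod hangs upright just above the neck, with its tip at about (188,215) in the scene crop. This view's lateral direction is along tool x, the only direction the fingers don't centre. I'll measure the offset there.

```bash
python3 - <<'E'
from h import *
S=np.load('pics/scene2.npy').astype(float).mean(-1)
print(S[118:152,308:326].astype(int))
for z in(.23,.2,.175,.168,.154): print(z,np.round(proj('scene',(.5667,.1816,z)),2))
c,R,t=cal('scene'); print(R[0],R[1])
for r in range(123,139):
    w=np.clip(100-S[r,311:323],0,None); print(r,((w*np.arange(311,323)).sum()/w.sum()).round(2),end='; ')
E
```

```text
[[124 122 123 124 124 118 103  67  35  18   5   0  10  11  38  67  92  98]
 [122 123 123 124 120 119 102  68  36  17   5   4   4  15  40  76 106 111]
 [121 123 124 123 121 118 100  59  29  16   8   8   9  17  47  84 110 118]
 [122 123 120 121 123 116 100  64  33  16   6   8  11  25  52  87 111 120]
 [119 125 121 120 123 118 104  84  54  32  19  30  38  51  70  97 113 120]
 [121 122 122 121 123 122 116 102  81  46  28  46  71  86  96 109 120 121]
 [123 123 123 124 122 122 123 109  94  54  33  66  95 106 114 119 122 119]
 [123 122 123 123 123 121 123 114  89  51  36  77 107 120 120 121 119 122]
 [125 123 121 123 120 121 120 113  84  48  39  81 112 123 122 122 123 121]
 [122 123 124 121 119 123 123 108  82  44  42  82 111 118 123 123 120 122]
 [122 122 126 123 122 120 119 106  76  38  48  84 113 122 121 122 121 123]
 [121 124 121 121 122 120 120 105  65  34  56  88 115 123 121 123 121 119]
 [120 125 122 122 122 119 119 100  61  33  57  92 115 123 121 123 120 122]
 [123 122 124 121 124 123 122 101  65  36  64 100 117 122 120 121 122 120]
 [124 121 122 120 124 123 118 100  58  39  68 107 
[... 1121 characters left out ...]
 36  26   5  17  51  91 115]
 [ 82  43  12   0  10  14  26  36  34  37  36  22  10   1  23  57  94 119]
 [ 76  36   2   4   0  13   5  11   8  18  11   7   6  11  28  68  97 119]
 [ 68  32   7   0   5   0   2   2   6   7   0  10   1   5  32  76 106 122]
 [ 54  22   3  10   0   1   5   1   0   9   4   6   1   4  35  77 112 123]]
0.23 [318.34 123.14]
0.2 [317.33 131.83]
0.175 [316.52 138.82]
0.168 [316.3  140.75]
0.154 [315.86 144.54]
[0.75815045 0.6520416  0.00704562] [ 0.50329123 -0.57825504 -0.64212074]
123 318.31; 124 317.9; 125 317.68; 126 317.56; 127 317.51; 128 317.39; 129 317.21; 130 317.12; 131 317.01; 132 316.93; 133 316.78; 134 316.67; 135 316.53; 136 316.42; 137 316.27; 138 316.11;
```

The rod sits about 0.5 px (1.4 mm) left of the neck's axis laterally. I'll correct for that and lower it with a force guard.

```bash
python3 - <<'E'
from h import *
x,y=.5667+.0011,.1816+.0009
def st(l): s=env.get_state(); print(l,round(s['time'],2),s['tcp_pos'].round(4),np.round(s['force'],2),round(s['opening'],4),flush=True)
env.movel(np.array([x,y,.308]),velocity=.05); st('a')
hit=env.movel(np.array([x,y,.24]),velocity=.04,stop_force=5); st(('b',hit))
if not hit:
    hit=env.movel(np.array([x,y,.229]),velocity=.015,stop_force=5); st(('c',hit))
im,D=camera('scene'); np.save('pics/scene3.npy',im)
S=im.astype(float).mean(-1)
cv2.imwrite('pics/z3.png',np.clip(1.6*cv2.resize(im[85:175,270:390],(800,600),interpolation=cv2.INTER_CUBIC).astype(float),0,255).astype(np.uint8))
E
```

```text
a 8.06 [0.5676 0.1825 0.3075] [-0.74 -0.15 -0.53] 0.0143
('b', False) 9.91 [0.5679 0.1826 0.2403] [-0.06  0.52  0.01] 0.0145
('c', True) 10.48 [0.5678 0.1825 0.2315] [-2.36 -0.26  5.14] 0.0141
```

View pics/z3.png

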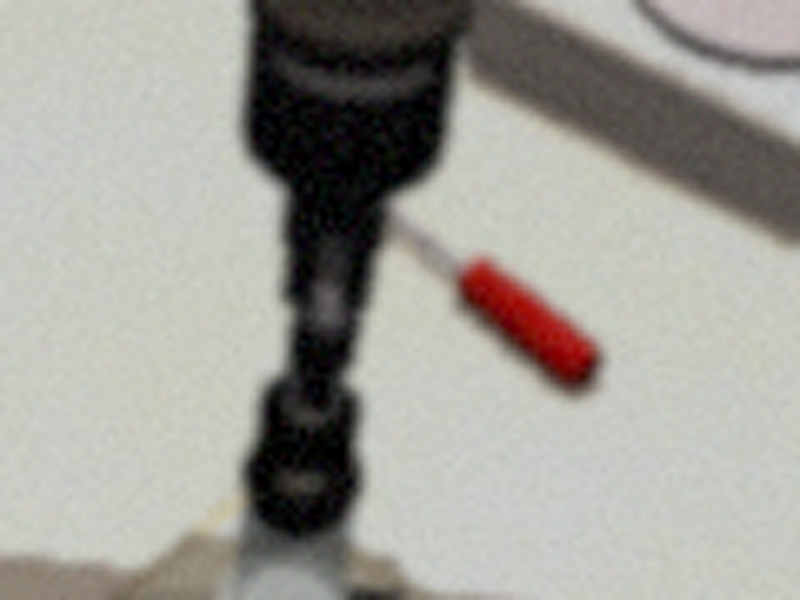

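Contact came at TCP z 0.2315, exactly the height predicted for home. Letting go and checking.

```bash
python3 - <<'E'
from h import *
env.grip(.045,40); env.dwell(.4)
x,y=.5678,.1825
env.movel(np.array([x,y,.30]),velocity=.12)
env.grip(.07)
env.reach(np.array([.5667,.1816,.30]),quat(2.6))
s=env.get_state(); print(s['time'],s['tcp_pos'],s['qpos'].round(2),s['force'])
for n in('scene','top'):
    im,D=camera(n); np.save('pics/%s4.npy'%n,im);np.save('pics/%s4d.npy'%n,D)
S=np.load('pics/scene4.npy')
P=cloud('scene',np.load('pics/scene4d.npy'))
m=(abs(P[...,0]-.567)<.03)&(abs(P[...,1]-.181)<.03)&(P[...,2]>.16)&(P[...,2]<.19); print(m.sum(),np.median(P[m],0),P[m][:,2].max())
G=S.astype(float).mean(-1)
print([np.round(proj('scene',(.5667,.1816,z)),2) for z in(.154,.166,.178)])
print(G[130:150,306:326].astype(int))
cv2.imwrite('pics/z4.png',np.clip(1.6*cv2.resize(np.hstack([S[115:165,285:350],np.load('pics/top4.npy')[160:210,175:240]]),(800,308),interpolation=cv2.INTER_CUBIC).astype(float),0,255).astype(np.uint8))
E
```

```text
14.0417 [0.56669127 0.18157927 0.29999869] [ 0.12  0.44 -0.7   1.72  0.31  1.1   0.35] [-0.22575182  0.82258404 -0.09657177]
50 [0.56928473 0.17771401 0.17611363] 0.18752090368572416
[array([315.86, 144.54]), array([316.23, 141.29]), array([316.62, 137.99])]
[[125 124 124 127 122 125 124 123 124 123 123 124 124 127 124 123 123 125
  125 123]
 [122 129 125 125 124 121 126 123 127 122 126 126 124 125 122 123 123 122
  124 123]
 [126 124 127 124 124 125 124 124 123 124 125 126 123 123 124 125 123 124
  126 123]
 [127 124 126 124 125 125 125 124 129 123 128 123 125 124 124 125 126 124
  122 126]
 [126 125 125 127 125 125 124 124 123 124 126 122 125 124 126 124 126 121
  126 123]
 [124 124 126 125 125 123 122 124 121 115 115 115 116 120 123 125 124 123
  126 122]
 [125 125 125 125 124 127 125 119 112  93  82  86  89 101 117 124 124 125
  124 124]
 [125 126 122 126 124 127 121 115  96  66  49  45  52  73 104 121 125 126
  126 126]
 [125 127 124 127 125 126 122 107  81  44  21  26  30  56  92 118 126 124
  124 124]
 [123 124 125 125 126 124 116  98  69  35   8   0  16  53  89 115 125 126
  
[... 159 characters left out ...]
 114 125
  125 124]
 [123 124 114  97  69  46  34  17   8   1   0   6   2  17  37  64  97 112
  124 125]
 [123 121 108  77  43  28  14  22   8   0   2   0   0   3  13  38  65  96
  115 124]
 [123 119 100  61  19   7  27  37  20   7   1   5  11   9  17  19  41  71
  102 121]
 [124 117  90  54  17  11  32  42  35  20  19  20  28  31  25   9  20  55
   92 118]
 [126 114  87  48  11   6  26  38  43  40  33  36  42  38  23  12  15  55
   90 118]
 [125 114  84  45  11   6  18  36  37  43  40  44  40  34  15   3  19  55
   93 119]
 [122 109  84  43  10   0   4  22  28  35  32  31  27  19  14   4  23  60
   98 118]
 [124 110  78  38   9   5  10   5  11  16  12  20  12   6   5   9  32  65
  101 120]]
```

View pics/z4.png

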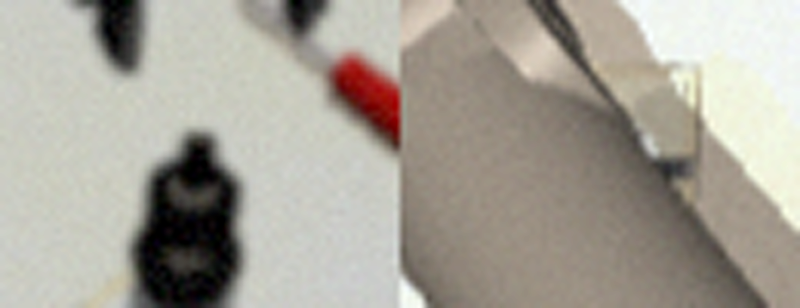

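The electrode is home: the head sits on the neck at scene crop (195,170) and its shank is fully in. Next I'll grip the nut and screw it down, watching the torque.

```bash
cat > nut.py <<'E'
from h import *
C=np.array([.5667,.1816])
def st(l=''):
    s=env.get_state(); print(l,round(s['time'],2),s['tcp_pos'].round(4),'F',np.round(s['force'],1),'T',np.round(s['torque'],3),'j7',round(s['qpos'][6],3),'tau7',round(s['joint_torque'][6],3),'op',round(s['opening'],4),round(s['gripper_force'],1),flush=True); return s
def yaw():
    q=env.get_state()['orientation']; return 2*np.arctan2(q[2],q[1])
E
python3 - <<'E'
from nut import *
hit=env.movel(np.r_[C,.192],velocity=.06,stop_force=6); st(('down',hit))
if not hit:
    env.grip(0.0,50); s=st('grip')
    xy=s['tcp_pos'][:2]; z=.192; a=2.6
    for i in range(3):
        a-=.2; z-=.2*.006/(2*np.pi)
        env.movel(np.r_[C,z],velocity=.0006,rot=quat(a)); st(round(a,2)); print(yaw())
E
```

```text
('down', False) 16.09 [0.5669 0.1817 0.1923] F [-0.1  0.7  0.7] T [-0.024 -0.016 -0.003] j7 0.263 tau7 -0.0 op 0.07 0.0
grip 16.48 [0.5671 0.1821 0.1926] F [0.  1.2 2.7] T [ 0.208 -0.023 -0.031] j7 0.263 tau7 0.005 op 0.0389 50.0
2.4 16.82 [0.5671 0.1821 0.1923] F [1.4 1.8 4.2] T [ 0.345 -0.137 -0.127] j7 0.091 tau7 -0.114 op 0.0384 50.0
2.403302110631369
2.2 17.18 [0.5671 0.1821 0.1921] F [0.8 2.  5.8] T [ 0.423 -0.145 -0.103] j7 -0.082 tau7 -0.014 op 0.0387 50.1
2.2050072682349446
2.0 17.52 [0.5671 0.1821 0.1919] F [1.2 2.7 5.5] T [ 0.451 -0.132 -0.091] j7 -0.256 tau7 -0.031 op 0.0391 50.2
2.005877191824897
```

```bash
python3 - <<'E'
from nut import *
a=2.0; z=.192-.6*.006/(2*np.pi)
while a>-.3:
    a-=.1; z-=.1*.006/(2*np.pi)
    try: env.movel(np.r_[C,z],velocity=.0006,rot=quat(a))
    except env.PlanningError as e: print('plan',e); break
    s=st(round(a,2)); 
    if abs(s['torque'][2])>.35: break
env.dwell(.3); st(yaw())
E
```

```text
1.9 17.77 [0.5671 0.1821 0.1918] F [0.8 2.3 6.4] T [ 0.503 -0.154 -0.088] j7 -0.344 tau7 -0.065 op 0.0389 50.2
1.8 18.02 [0.5671 0.1821 0.1917] F [1.9 2.7 4.6] T [ 0.509 -0.22  -0.165] j7 -0.431 tau7 -0.065 op 0.0387 50.2
1.7 18.27 [0.5671 0.1821 0.1916] F [0.5 3.3 6.3] T [ 0.501 -0.236 -0.122] j7 -0.518 tau7 -0.065 op 0.0393 50.2
1.6 18.52 [0.5671 0.1821 0.1915] F [0.6 2.6 6.2] T [ 0.549 -0.267 -0.164] j7 -0.606 tau7 -0.065 op 0.0388 50.2
1.5 18.77 [0.5672 0.1821 0.1914] F [1.4 2.3 6. ] T [ 0.494 -0.19  -0.158] j7 -0.693 tau7 -0.065 op 0.0389 50.2
1.4 19.02 [0.5672 0.1821 0.1913] F [1.4 3.6 6.6] T [ 0.551 -0.227 -0.11 ] j7 -0.781 tau7 -0.064 op 0.0387 50.2
1.3 19.27 [0.5672 0.1821 0.1912] F [0.8 3.  6. ] T [ 0.589 -0.18  -0.149] j7 -0.868 tau7 -0.065 op 0.0388 50.2
1.2 19.52 [0.5672 0.1821 0.1911] F [0.4 2.7 6.5] T [ 0.474 -0.24  -0.134] j7 -0.956 tau7 -0.064 op 0.039 50.2
1.1 19.77 [0.5672 0.1821 0.191 ] F [1.  2.7 7. ] T [ 0.499 -0.216 -0.154] j7 -1.043 tau7 -0.064 op 0.0387 50.2
1.0 20.02 [0.5672 0.1821 0.191 ] F [0.6 2.5 5.7] T [ 0.601 -0.215 -0.121] j7 -1.13 tau7 -0.064 op 0.03
[... 319 characters left out ...]
-0.064 op 0.039 50.2
0.6 21.02 [0.5672 0.1821 0.1905] F [1.5 1.9 5.1] T [ 0.485 -0.274 -0.057] j7 -1.48 tau7 -0.064 op 0.0385 50.2
0.5 21.27 [0.5672 0.1821 0.1904] F [1.  2.7 5.1] T [ 0.541 -0.222 -0.152] j7 -1.567 tau7 -0.064 op 0.0388 50.2
0.4 21.52 [0.5672 0.1821 0.1904] F [0.4 1.9 5.9] T [ 0.514 -0.246 -0.155] j7 -1.654 tau7 -0.063 op 0.0387 50.2
0.3 21.77 [0.5673 0.1821 0.1903] F [1.7 1.6 6.1] T [ 0.52  -0.245 -0.132] j7 -1.741 tau7 -0.063 op 0.0389 50.2
0.2 22.02 [0.5672 0.1821 0.1902] F [2.6 0.8 7.4] T [ 0.299 -0.362  1.298] j7 -1.825 tau7 -1.488 op 0.0388 50.3
0.21043426588925368 22.32 [0.5672 0.1821 0.1902] F [2.  1.8 6.4] T [ 0.293 -0.319  1.341] j7 -1.825 tau7 -1.29 op 0.0386 50.3
```

The stop came at yaw 0.21, where torque jumped to 1.3 N m. Total travel was about 2.38 rad, in line with the roughly 2.25 read from the white line. Now I'll back off a quarter turn.

```bash
python3 - <<'E'
from nut import *
a=.2; z=.192-2.4*.006/(2*np.pi)
for i in range(8):
    d=(1.79-.2)/8; a+=d; z+=d*.006/(2*np.pi)
    env.movel(np.r_[C,z],velocity=.0005,rot=quat(a)); st(round(a,2))
env.dwell(.5); st(yaw())
ims=[]
for n in('scene','top'):
    im,D=camera(n); np.save('pics/%s5.npy'%n,im); ims.append(im)
cv2.imwrite('pics/z5.png',np.clip(1.6*cv2.resize(np.hstack([ims[0][100:170,270:361],ims[1][150:220,165:256]]),(800,308),interpolation=cv2.INTER_CUBIC).astype(float),0,255).astype(np.uint8))
S=ims[0];S0=np.load('pics/scene0.npz')['im']
cv2.imwrite('pics/s5.png',cv2.resize(S,(800,600)))
E
```

```text
0.4 22.68 [0.5673 0.182  0.1904] F [0.7 2.3 6.3] T [ 0.566 -0.255  0.105] j7 -1.654 tau7 0.021 op 0.0388 50.3
0.6 23.02 [0.5673 0.1821 0.1906] F [2.5 2.2 6.7] T [ 0.573 -0.249  0.127] j7 -1.481 tau7 0.02 op 0.0387 50.3
0.8 23.38 [0.5672 0.1821 0.1908] F [2.  1.6 5.8] T [ 0.55  -0.212  0.144] j7 -1.307 tau7 0.02 op 0.0388 50.3
0.99 23.73 [0.5672 0.1821 0.1909] F [1.4 2.4 5.8] T [ 0.54  -0.216  0.073] j7 -1.134 tau7 0.02 op 0.0389 50.3
1.19 24.07 [0.5672 0.1821 0.1911] F [1.6 1.5 5.8] T [ 0.494 -0.268  0.1  ] j7 -0.96 tau7 0.02 op 0.0387 50.3
1.39 24.43 [0.5672 0.1821 0.1913] F [1.3 3.1 5.7] T [ 0.543 -0.162  0.1  ] j7 -0.786 tau7 0.021 op 0.0388 50.3
1.59 24.77 [0.5671 0.1821 0.1915] F [2.3 2.6 6.4] T [ 0.469 -0.26   0.16 ] j7 -0.613 tau7 0.021 op 0.039 50.3
1.79 25.12 [0.5671 0.1821 0.1917] F [1.8 2.  6.4] T [ 0.505 -0.154  0.149] j7 -0.439 tau7 0.02 op 0.0386 50.3
1.7968535099053682 25.62 [0.5671 0.1821 0.1917] F [2.1 2.6 6.4] T [ 0.509 -0.191  0.154] j7 -0.439 tau7 -0.112 op 0.0386 50.3
```

View pics/z5.png

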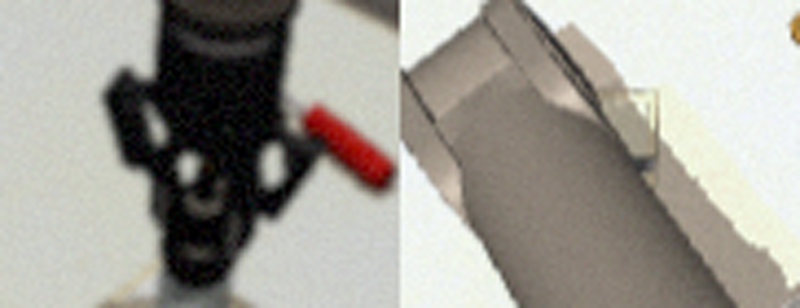

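View pics/s5.png

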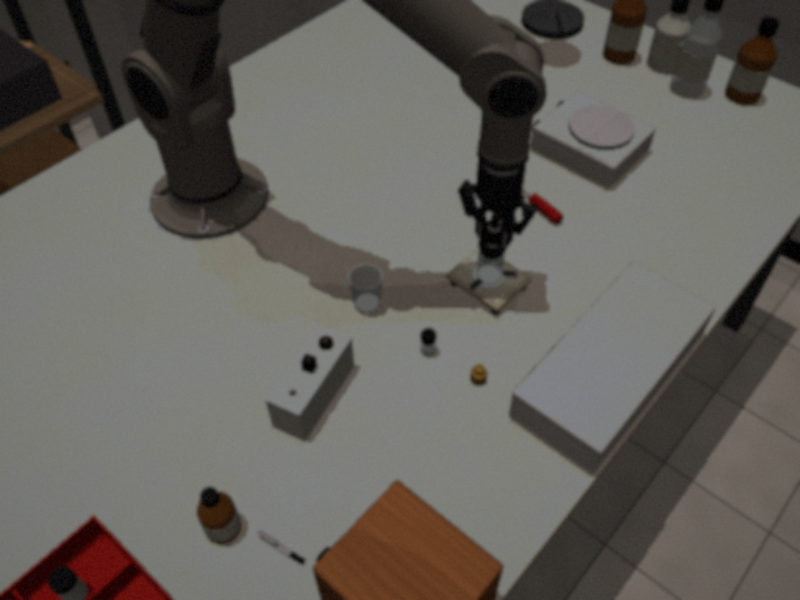

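The electrode's head and pin (scene crop 205,170) stand between the fingers and the nut is gripped at 50 N. The bystanders are where they were, and the only empty rack hole is the electrode's (292,393). Handing in.

```bash
python3 -c "
from h import *
print(job.job_done())"
```

```text
the job is handed in; nothing more can be done
None
```

I've handed the job in, with no verdict returned: the electrode is home in the neck and released, and the nut was screwed to its stop, backed off about 1.58 rad (by gripper yaw, as its white line was hidden) and is still gripped at 50 N; no bystander was seen to move.

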